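# Key a canister into its holder and open its tight cap

### The arm

A 6-joint arm with a two-finger parallel gripper is mounted at the origin on a cart in front of the work surface, level with it; the furniture and walls round the work are solid. World frame = base frame: x ahead of the robot, y to its left, z up, the work surface at z = 0. Lengths are in mm, angles in degrees, forces in N, time in s.
With the tool pointing down it reaches from about 325 to 775 mm from the base axis. Payload 9.3 kg.
Tool frame: the origin (TCP) lies on the mounting face of the last link; the fingertips stand 173 mm ahead of it and the grasp point (between the pads) lies 155 mm ahead of it; z points along the fingers, y is the line along which they close (so a half turn about z gives the same grasp; the last joint's range is limited). The gripper opens to 85 mm and grips with 20 to 120 N. Pads are 22 mm wide; open, the fingers measure 114 mm over their backs; the gripper's body (76 mm by 85 mm) begins 54 mm behind the grasp point. The pads swing forward as they close: fully open they stand 13 mm farther back than shut.
Start: joints at [54.855, 14.817, 1.232, 76.415, 0, 81.257], TCP at [244.567, 492.63, 404.679] pointing down, gripper open.
Joint ranges: [-174.27, 174.27], [-52.1, 104.24], [-59.71, 78.15], [-110.17, 111.67], [-87.03, 83.33], [-180, 180]. Speed limits (degrees/s): [127.2, 127.2, 159.86, 180, 180, 180].

### API

Orientations are given as [roll, pitch, yaw] about the fixed x, y, z axes, in that order (R = Rz(yaw) Ry(pitch) Rx(roll)).
In Python, from cell import bot, imaging gives the robot as it stands. The module is installed in compiled form; this text tells all that it offers.
- The arm moves only by the tool carry_out, never from a script. Its argument "moves" is a list of rows, each an object of numbers: "tx", "ty", "tz": the shift along the tool's x, y, z in cm; "roll": the turn about the tool's z in degrees. In form: [{"tx": .., "ty": .., "tz": .., "roll": ..}, ...]. A call has exactly 10 rows; each row is the pose to reach, as a shift and turn from the pose commanded when the call began, along the tool's axes at that moment; what a row does not reach only later rows make up. A row lasts 1/10 s, in which the tool goes at most 50 mm and 8.59 degrees, less where a joint would pass 70% of its speed; a pose out of reach is approached as far as the arm can. A call with a gripper value outside its range is refused whole. "hand" is the gripper's target within -1 to 1 (fully open at 1, half-way at 0, shut at -1), set as the call begins (left out, the last holds). The fingers move at their own pace and stop on an object; "grip_force" is the grip in N (left out, the last holds). Time passes only in rows, so rows that repeat a pose let the fingers close, or fill a call up. It gives the time, the measured TCP pose, the force, the opening and the grip force at its end, in the units of the state.
- bot.observe(): the state, without advancing time (a new reading comes with each control period).
- imaging.capture(name): name is "scene" or "top"; returns (picture, depth): 384x512x3 uint8, red, green, blue; 384x512 float32, mm along the optical axis (not along the pixel's ray), 0 where there is no reading.
- imaging.camera_info(name): a dict with "intrinsics" (3x3 intrinsics, pixels), "R" (3x3) and "t" (3): a world point X has camera coordinates R X + t. Camera axes: x right, y down, z forward; pixel columns grow to the right and rows downward; lengths in mm; the calibration is good to about 2 mm. A picture is of the moment at which its call begins. camera_info takes no time and is no camera call.
- bot.hand_in(): hands the job in; it is judged then, once.
The state is a dict: "time": time; "joints": joint angles; "qvel": joint speeds; "effort": joint torques, N m; "ee_pos": TCP position; "orientation": TCP orientation; "force": force on the tool from outside, world axes, zero at the start; "torque": the same for the moment, N m; "finger_gap": finger opening in mm; "grip_force": force on a finger pad.
Only numpy, scipy, OpenCV 4.12 (cv2) and the standard library are available. Lean on these libraries where they do the work, as an engineer would, in place of code of your own. Each camera call takes 0.05 s, during which the arm holds its last target. There are 200 camera calls.

### The job

Stand the small capped metal canister in the round bench holder with its spine turned into the holder's notch and its foot fully home, so that the holder keeps it from turning. Then unscrew the tight cap anticlockwise until its lugs come free, lift it straight up clear of the mouth, and finish still holding it level and steady about 2 cm above the open mouth, with the canister still fully home in the holder. Leave the ramekin, cup, tape roll and shaker where they are.

Things in the scene. Friction and masses are not known exactly. Their poses are not given: they have to be found in the camera images.
- jar: Upright bare-metal (aluminium) canister, loose, 0.24 to 0.39 kg. Origin: centre of its underside, z up its axis. Round body 56 mm in diameter, 74 mm high, bevelled foot; 100 mm high with its cap. A vertical spine on its -x side (see spine) shows its turn. It can be carried by the tight cap. Standing free on the worktop it turns along with the cap; only the holder braces it.
- spine (a point): Foot of the canister's spine, on the canister's -x side 31 mm from the axis, 1 mm above the underside. The spine is an upright round bar 10 mm wide with round ends, standing out to 36 mm from the axis, 46 mm high.
- jar_mouth (a point): Centre of the canister's mouth, 96 mm above its underside, at the top of a neck 44 mm in diameter. A sprung seal ring in the mouth pushes the cap up with about 10 N, so the cap is stiff to turn (0.2 to 0.5 N m).
- cap: Dark-grey screw cap on the canister, 60 g: 60 mm across its 16 upright grip flats (one pair faces +x and -x), 24 mm high, a thin radial ridge on top at -x. Origin on the axis at the skirt's lower edge, z up. Closed, it is 76 mm above the canister's underside, at its clockwise stop or 0 to 6 degrees anticlockwise of the canister's frame. The skirt hides 20 mm of neck and must rise that far to clear it.
- cap_top (a point): Centre of the cap's flat top, 24 mm above the cap's origin. Three lugs under level thread segments hold the cap; it rises at most 2 to 3 mm by itself. Seen from above they are free 55 to 95 degrees anticlockwise of the canister's frame (aim at 77); short of that, lifting the cap lifts the canister too; at about 98 degrees the next stop blocks it.
- holder: Holder fixed to the worktop: dark steel plate 110 x 100 x 6 mm with a dark-grey round wall, 60 mm inner and 72 mm outer diameter, from z = 6 to 34 mm. Origin: centre of the plate's underside, z up. One notch in the wall on its -x side. Home, the canister's foot stands on the plate, 6 mm above the origin, with its frame turned like the holder's (play: 2 mm; 3 degrees, up to 7 when the cap is twisted).
- notch (a point): Middle of the notch at the top of the holder's wall, on the holder's -x side 37 mm from its axis, 34 mm above its underside. The notch is 13 mm wide, between two cheeks that reach out to 46 mm from the axis. The canister goes down only with its spine in the notch.
- ramekin: Ribbed white ramekin, bystander, 68 mm wide, 36 mm high; origin at its underside.
- mint_cup: Mint-green cup, bystander, 70 x 92 mm, 50 mm high; origin at its underside.
- tape_roll: Roll of brown tape lying flat, bystander, 67 mm wide, 37 mm high; origin at its underside.
- shaker: Glass salt shaker with domed cap, standing alone, bystander, 27 mm wide, 74 mm high; origin at its underside.
Mind the look-alikes: they are no part of the job. What is shaped like the jar but orange or yellow is not meant.

How it is judged (in metres and radians):
On the way, in this order (a step that is already met when the one before it is completed fails the run):
1. the canister is fully home in the holder, spine in the notch, with its cap still on (z of jar in the frame of holder below 0.01 m and horizontal distance between jar and holder below 0.006 m and angle between the x axis of jar and the x axis of holder, either way round below 0.2 rad and angle between jar's own z axis and vertical below 0.08 rad and z of cap in the frame of jar between 0.07 and 0.08 m), for 0.2 s.
2. the cap is turned out of its threads while the canister stays braced in the holder (z of jar in the frame of holder below 0.01 m and horizontal distance between jar and holder below 0.006 m and angle between the x axis of jar and the x axis of holder, either way round below 0.2 rad and angle between jar's own z axis and vertical below 0.08 rad and angle between the x axis of cap and the x axis of jar, either way round above 0.7 rad), for 0.05 s.
At the end, for the whole second after the job is handed in: Cap held in the fingers, still, level within 0.15 rad, lower edge 2 to 41 mm above the mouth, within 20 mm of the axis, touching neither canister nor holder; canister home (within 4 mm of the plate, 6 mm of centre, 0.2 rad of the notch, tilt under 0.08 rad); bystanders within 30 mm (z of jar in the frame of holder below 0.01 m and horizontal distance between jar and holder below 0.006 m and angle between the x axis of jar and the x axis of holder, either way round below 0.2 rad and angle between jar's own z axis and vertical below 0.08 rad and z of cap_top in the frame of jar_mouth between 0.026 and 0.065 m and horizontal distance between cap and jar below 0.02 m and angle between cap's own z axis and vertical below 0.15 rad and linear speed of cap below 0.02 m/s and contact force between the fingers and cap above 1 N and contact force between cap and jar below 0.1 N and contact force between cap and holder below 0.1 N and distance of each of ramekin, mint_cup, tape_roll, shaker from where it was at the start of the episode below 0.03 m); the arm keeps its last pose, push and grip.
It fails at once if the canister is tipped over (angle between jar's own z axis and vertical above 0.6 rad).
It fails at once if a bystander is pushed away by more than 30 mm (distance of any of ramekin, mint_cup, tape_roll, shaker from where it was at the start of the episode above 0.03 m).
It also fails if it takes over 48 s, if anything falls off the work surface, if the arm or the gripper's body presses on something with over 40 N, if the wrist force passes 120 N, or if a joint passes its speed limit or range.

## Working session

There is one attempt and no reset: what is moved stays moved. The work goes in short steps, Python scripts to look and compute and a tool call to move; the robot and the scene stay as the last step left them, time stands still between calls to the robot, and variables do not carry over. Pictures are saved under pics/ and viewed, at most 10 in all, crops included, and the job is handed in when it is done.

Besides the shell and the picture viewer there is one more tool, called after "Call:" as a command line: name --argument value ..., lists and objects as JSON in quotes. carry_out: Moves the arm, as the interface text tells. Its arguments: {"type":"object","properties":{"moves":{"type":"array","items":{"type":"object","properties":{"tx":{"type":"number"},"ty":{"type":"number"},"tz":{"type":"number"},"roll":{"type":"number"}}}},"hand":{"type":"number"},"grip_force":{"type":"number"}},"required":["moves"]}

```bash
mkdir -p pics; cat > h.py <<'E'
import numpy as np, cv2
from cell import bot, imaging
def grab(n):
    p,d=imaging.capture(n); c=imaging.camera_info(n)
    return p,d,np.array(c["intrinsics"]),np.array(c["R"]),np.array(c["t"])
def cloud(d,K,R,t):
    v,u=np.mgrid[:d.shape[0],:d.shape[1]]
    P=np.stack([(u-K[0,2])/K[0,0]*d,(v-K[1,2])/K[1,1]*d,d],-1)
    return (P-t)@R
def onplane(uv,z,K,R,t):
    r=R.T@np.linalg.inv(K)@np.array([uv[0],uv[1],1.]); o=-R.T@t
    return o+r*(z-o[2])/r[2]
E
python3 - <<'E'
from h import *
s=bot.observe(); print(s)
ims=[]
for n in("scene","top"):
    p,d,K,R,t=grab(n); print(n,K.tolist(),(-R.T@t).round(),R.round(2).tolist())
    np.savez(f"/tmp/{n}.npz",p=p,d=d,K=K,R=R,t=t)
    cv2.imwrite(f"pics/{n}0.png",p[...,::-1])
E
```

```text
{'time': 0.0, 'joints': array([ 5.48535421e+01,  1.48511124e+01,  1.18951660e+00,  7.64150138e+01,
       -4.47692505e-03,  8.12577366e+01]), 'qvel': array([-0.01751715,  0.01445138,  0.01143023,  0.01383189,  0.00865636,
       -0.0964711 ]), 'effort': array([-1.13775626e-03, -5.55642807e+01,  3.44531679e+01,  1.35617639e-02,
       -1.64625490e-04, -2.68027981e-05]), 'ee_pos': array([244.56007715, 492.58073635, 404.06102223]), 'orientation': array([-1.79923600e+02, -7.21897171e-03,  1.53595804e+02]), 'force': array([0.01794134, 0.28511125, 0.23690973]), 'torque': array([ 0.03021882, -0.01230048, -0.04539609]), 'grip_force': 0.0, 'finger_gap': 85.61084775000046}
scene [[379.17747384850566, 0.0, 250.34398778002299], [0.0, 379.17747384850566, 193.3328862346157], [0.0, 0.0, 1.0]] [ -91. -663.  609.] [[0.73, -0.68, 0.02], [-0.33, -0.37, -0.87], [0.6, 0.63, -0.5]]
top [[434.07821977369343, 0.0, 253.9249728312088], [0.0, 434.07821977369343, 192.2841000815054], [0.0, 0.0, 1.0]] [ 233.  -34. 1414.] [[-0.06, -1.0, -0.01], [-0.98, 0.06, -0.21], [0.21, -0.01, -0.98]]
```

View pics/scene0.png

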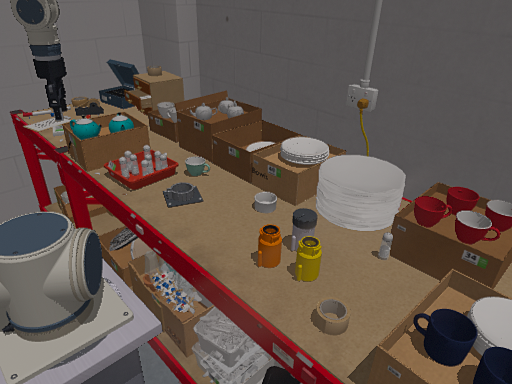

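View pics/top0.png

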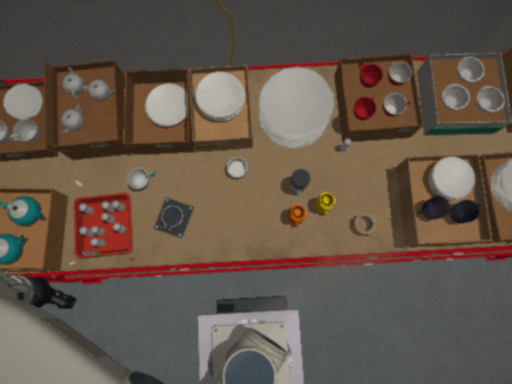

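The jar with its dark cap is at top (300,180) and scene (304,230). The holder is at top (174,217) and scene (182,194). I'll enlarge both to read their turns.

```bash
python3 - <<'E'
from h import *
S=np.load("/tmp/scene.npz");T=np.load("/tmp/top.npz")
def crop(Z,x,y,w,h): return cv2.resize(Z["p"][y:y+h,x:x+w,::-1],(400,300),interpolation=cv2.INTER_CUBIC)
a=np.hstack([crop(T,150,193,48,36+12),crop(T,276,162,48,48)])
b=np.hstack([crop(S,152,170,60,45),crop(S,266,195,80,60)])
cv2.imwrite("pics/crops.png",np.vstack([a,b]))
# cap top
for n,Z,(x,y) in(("top",T,(300,180)),("scene",S,(304,218))):
    C=cloud(Z["d"],Z["K"],Z["R"],Z["t"]);print(n,C[y,x].round(1))
    m=np.abs(C[...,2]-100)<8
    m[:y-15]=0;m[y+15:]=0;m[:,:x-20]=0;m[:,x+20:]=0
    print(m.sum(),C[m].mean(0),np.ptp(C[m],axis=0))
C=cloud(T["d"],T["K"],T["R"],T["t"]);print("holder",C[217,174])
m=np.zeros(C.shape[:2],bool);m[190:245,150:200]=1
w=m&(C[...,2]>25);print(w.sum(),C[w].mean(0),np.ptp(C[w],axis=0))
g=Z=T["p"].astype(int).max(-1)
k=(m&(T["p"].max(-1)<110)).astype(np.uint8)
c=max(cv2.findContours(k,0,2)[0],key=cv2.contourArea);r=cv2.minAreaRect(c);print(r)
B=np.array([onplane(q,6,T["K"],T["R"],T["t"]) for q in cv2.boxPoints(r)]);print(B.round(),B.mean(0),np.linalg.norm(np.diff(B,axis=0),axis=1))
E
```

```text
top [ 542.4 -186.8  100.3]
291 [ 549.01756135 -187.48324406   98.93067195] [57.97921427 57.57728773 14.84433432]
scene [ 538.1 -196.6   99.3]
312 [ 547.01003211 -191.45000369   99.48980912] [58.9155815  58.61550489 10.7658968 ]
holder [464.80255046 224.79549707   3.71897848]
157 [445.64166926 210.15679137 129.00490372] [ 268.07818378  295.40890361 1388.62515743]
((173.376708984375, 217.32876586914062), (31.367029190063477, 35.22938537597656), 20.556045532226562)
[[431. 295.   6.]
 [539. 253.   6.]
 [496. 157.   6.]
 [390. 200.   6.]] [463.93906158 226.41041282   6.        ] [115.49858787 105.29943679 114.77574452]
```

View pics/crops.png

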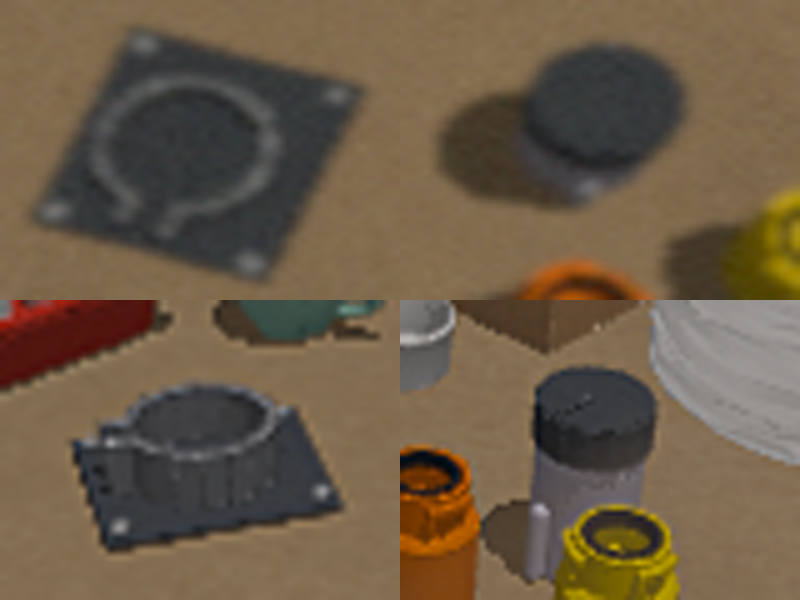

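The holder's notch points to about top (168,227). The jar's spine is at scene (294,237)–(294,250), facing the robot. Next I'll measure both more closely.

```bash
python3 - <<'E'
from h import *
Zs={n:dict(np.load(f"/tmp/{n}.npz")) for n in("scene","top")}
def kasa(P):
    A=np.c_[2*P,np.ones(len(P))];x=np.linalg.lstsq(A,(P**2).sum(1),rcond=None)[0]
    return x[:2],np.sqrt(x[2]+x[0]**2+x[1]**2)
for n,Z in Zs.items():
    C=cloud(Z["d"],Z["K"],Z["R"],Z["t"]);Z["C"]=C;print(n)
    near=lambda c,r:np.hypot(C[...,0]-c[0],C[...,1]-c[1])<r
    m=near((547,-190),45)&(abs(C[...,2]-100)<5);P=C[m]
    print(" cap mid",(P.max(0)+P.min(0))/2,np.median(P[:,2]))
    m=near((464,226),60)&(C[...,2]>26)&(C[...,2]<42);P=C[m];print(" wall n",m.sum(),P.mean(0))
    print(" kasa",kasa(P[:,:2]), "mid",(P.max(0)+P.min(0))/2)
    r=np.hypot(*(P[:,:2]-kasa(P[:,:2])[0]).T);o=P[r>39]; 
    if len(o): print(" cheeks",len(o),o.mean(0))
    for nm,rc in(("dummy",(0,)),):
        for lo,hi in(((5,100,100),(16,255,255)),((22,120,100),(34,255,255))):
            h=cv2.inRange(cv2.cvtColor(Z["p"],cv2.COLOR_RGB2HSV),lo,hi)>0
            h&=near((500,-200),120)&(C[...,2]>50);P=C[h]
            if len(P): print(" dummy",h.sum(),P.mean(0).round(),P.max(0).round(),P.min(0).round())
C=Zs["scene"]["C"]
for y in range(234,254,2): print(y,[tuple(C[y,x].round().astype(int)) for x in range(290,300)], Zs["scene"]["p"][y,290:300].mean(-1).astype(int))
E
```

```text
scene
 cap mid [ 550.52708429 -188.98872394   99.15522707] 100.12448074164716
 wall n 177 [459.64481177 226.76265407  31.47367939]
 kasa (array([462.4574705 , 226.97735062]), np.float64(34.297205878924565)) mid [460.55725043 226.46711536  32.4869237 ]
 cheeks 16 [437.87691497 242.74835913  31.5102159 ]
 dummy 421 [ 436. -183.   76.] [ 472. -149.   98.] [ 418. -201.   50.]
 dummy 462 [ 468. -274.   76.] [ 534. -205.   98.] [ 451. -293.   50.]
top
 cap mid [ 549.53046007 -187.57470062   99.93553637] 99.02008444091663
 wall n 144 [461.74618539 228.18717192  32.29584206]
 kasa (array([461.53660998, 228.5211216 ]), np.float64(34.12100548099837)) mid [460.00534824 227.00244408  33.10196602]
 cheeks 9 [431.88544771 241.24986553  29.71871454]
 dummy 209 [ 441. -171.   84.] [ 470. -148.  103.] [ 412. -197.   51.]
 dummy 197 [ 474. -262.   85.] [ 503. -241.  102.] [ 449. -290.   54.]
234 [(np.int64(570), np.int64(-132), np.int64(1)), (np.int64(570), np.int64(-136), np.int64(3)), (np.int64(531), np.int64(-170), np.int64(40)), (np.int64(528), np.int64(-175), np.int64(45)), (np.int64(526), np.int
[... 4228 characters left out ...]
, np.int64(4)), (np.int64(459), np.int64(-245), np.int64(72)), (np.int64(459), np.int64(-248), np.int64(74)), (np.int64(460), np.int64(-250), np.int64(74))] [68 68 94 99 73 78 83 67 64 65]
252 [(np.int64(513), np.int64(-183), np.int64(0)), (np.int64(513), np.int64(-186), np.int64(1)), (np.int64(514), np.int64(-189), np.int64(3)), (np.int64(520), np.int64(-187), np.int64(-1)), (np.int64(520), np.int64(-190), np.int64(0)), (np.int64(523), np.int64(-191), np.int64(-1)), (np.int64(524), np.int64(-194), np.int64(0)), (np.int64(457), np.int64(-247), np.int64(68)), (np.int64(456), np.int64(-251), np.int64(70)), (np.int64(457), np.int64(-253), np.int64(72))] [109 110 109 109 110 112 111  53  62  68]
```

```bash
python3 - <<'E'
from h import *
Zs={n:dict(np.load(f"/tmp/{n}.npz")) for n in("scene","top")}
S,T=Zs["scene"],Zs["top"]; op=lambda Z,uv,z:onplane(uv,z,Z["K"],Z["R"],Z["t"])
ax=np.array([549.5,-188.3])
a,b=op(S,(297.4,217.4),100),op(S,(304,214.6),100);print("ridge",a,b,np.degrees(np.arctan2(*(b-a)[1::-1])), "from axis",np.degrees(np.arctan2(*(ax-a[:2])[::-1])))
for uv,z in (((293.4,240),30),((293.4,246),15)):
    o=-S["R"].T@S["t"]; p=op(S,uv,z); d=(p-o)[:2]; d/=np.linalg.norm(d); w=p[:2]-ax
    B=w@d; s=-B-np.sqrt(B*B-(w@w-31**2)); q=p[:2]+s*d-ax; print("spine",q,np.degrees(np.arctan2(*(-q)[::-1])))
q=op(T,(298.8,191.6),40)[:2]-ax;print("spine top",q,np.degrees(np.arctan2(*(-q)[::-1])))
# holder
C=cloud(T["d"],T["K"],T["R"],T["t"]);g=T["p"].max(-1)
m=np.zeros(g.shape,np.uint8);m[190:245,150:200]=1
k=(m&(g<85)).astype(np.uint8);k=cv2.morphologyEx(k,cv2.MORPH_CLOSE,np.ones((3,3)))
c=max(cv2.findContours(k,0,1)[0],key=cv2.contourArea)[:,0]
W=np.array([op(T,x,6)[:2] for x in c],np.float32);r=cv2.minAreaRect(W);print("plate",r)
n=op(T,(167.8,227.4),34)[:2];print("notch",n)
n2=op(S,(152+120*.15,170+138*.15),34);print("notch scene",n2)
E
```

```text
ridge [ 527.1774293  -184.84168589  100.        ] [ 548.94608377 -187.50126654  100.        ] -6.965578682572637 from axis -8.806511111597864
spine [-30.8900998    2.60801344] -4.82596762587814
spine [-30.99028662   0.77597372] -1.4343439764201977
spine top [-31.09375933   1.39106512] -2.561576737281645
plate ((463.53265380859375, 226.6827392578125), (98.49007415771484, 108.64263916015625), 67.16316223144531)
notch [427.34180842 239.70046591]
notch scene [427.78904728 234.22287938  34.        ]
```

```bash
cat >> h.py <<'E'
from scipy.spatial.transform import Rotation as Ro
def delta(target,yaw,p0=None,o0=None):
    s=bot.observe(); p0=s["ee_pos"] if p0 is None else p0; o0=s["orientation"] if o0 is None else o0
    R=Ro.from_euler("xyz",o0,degrees=True).as_matrix()
    print("t",s["time"],"pos",s["ee_pos"].round(1),"ori",s["orientation"].round(2),"cm",(R.T@(np.array(target)-p0)/10).round(2),"roll",round((o0[2]-yaw+180)%360-180,2))
E
python3 -c "
from h import *
delta([549.5,-188.3,404.7],151,np.array([244.567,492.63,404.679]),[180,0,153.6])"
```

```text
t 0.1 pos [244.6 492.6 404.1] ori [-1.7993e+02 -1.0000e-02  1.5360e+02] cm [-57.59 -47.43  -0.  ] roll 2.6
```

Call:
carry_out --moves '[{"tx":-2,"ty":-1.65},{"tx":-5,"ty":-4.1},{"tx":-8.8,"ty":-7.25},{"tx":-12.6,"ty":-10.4},{"tx":-16.4,"ty":-13.5},{"tx":-20.2,"ty":-16.6},{"tx":-24,"ty":-19.8},{"tx":-27.8,"ty":-22.9},{"tx":-31.6,"ty":-26},{"tx":-35.4,"ty":-29.15,"roll":2.6}]' --hand 1 --grip_force 60

```text
invalid input
```

Call:
carry_out --moves '[{"tx":-3,"ty":-2.6},{"tx":-6.5,"ty":-5.7},{"tx":-10,"ty":-8.7},{"tx":-13.5,"ty":-11.7},{"tx":-16.5,"ty":-14.2},{"tx":-19,"ty":-16.3},{"tx":-20.5,"ty":-17.6},{"tx":-21.3,"ty":-19.2},{"tx":-21.3,"ty":-19.2},{"tx":-21.3,"ty":-19.2}]'

```text
invalid input
```

```bash
python3 -c "
from h import *
delta([549.5,-188.3,238],151)"
```

```text
t 0.1 pos [244.6 492.6 404.1] ori [-1.7993e+02 -1.0000e-02  1.5360e+02] cm [-57.59 -47.41  16.66] roll 2.6
```

Call:
carry_out --moves '[{"tx":-2,"ty":-1.65,"tz":0,"roll":0},{"tx":-5,"ty":-4.1,"tz":0,"roll":0},{"tx":-8.8,"ty":-7.25,"tz":0,"roll":0},{"tx":-12.6,"ty":-10.4,"tz":0,"roll":0},{"tx":-16.4,"ty":-13.5,"tz":0,"roll":0},{"tx":-20.2,"ty":-16.6,"tz":0,"roll":0},{"tx":-24,"ty":-19.8,"tz":0,"roll":0},{"tx":-27.8,"ty":-22.9,"tz":0,"roll":0},{"tx":-31.6,"ty":-26,"tz":0,"roll":0},{"tx":-35.4,"ty":-29.15,"tz":0,"roll":2.6}]' --hand 1 --grip_force 60

```text
time: 1.1
ee_pos: [432.3, 72.1, 404.7]
orientation: [180.0, 0.0, 151.0]
force: [0.7, 1.5, -0.2]
finger_gap: 85.4
grip_force: 0.0
```

```bash
python3 -c "
from h import *
delta([549.5,-188.3,404.7],151)"
```

```text
t 1.1 pos [432.3  72.1 404.7] ori [179.99   0.   150.98] cm [-22.88 -17.09  -0.  ] roll -0.02
```

Call:
carry_out --moves '[{"tx":-3.5,"ty":-2.6,"tz":0,"roll":0},{"tx":-7,"ty":-5.2,"tz":0,"roll":0},{"tx":-10.5,"ty":-7.85,"tz":1,"roll":0},{"tx":-14,"ty":-10.5,"tz":3,"roll":0},{"tx":-17,"ty":-12.7,"tz":5,"roll":0},{"tx":-19.5,"ty":-14.6,"tz":7,"roll":0},{"tx":-21.5,"ty":-16.1,"tz":9,"roll":0},{"tx":-22.9,"ty":-17.1,"tz":11,"roll":0},{"tx":-22.9,"ty":-17.1,"tz":12,"roll":0},{"tx":-22.9,"ty":-17.1,"tz":12,"roll":0}]'

```text
time: 2.1
ee_pos: [548.9, -186.2, 282.9]
orientation: [180.0, -0.2, 151.0]
force: [0.1, -0.1, -0.5]
finger_gap: 85.5
grip_force: 0.0
```

```bash
python3 - <<'E'
from h import *
delta([549.5,-188.3,238],151)
p=grab("scene")[0]; a=cv2.resize(p[190:265,250:350,::-1],(800,600),interpolation=cv2.INTER_CUBIC); cv2.imwrite("pics/over.png",a)
E
```

```text
t 2.1 pos [ 548.9 -186.2  282.9] ori [180.    -0.22 150.97] cm [-0.17 -0.15  4.49] roll -0.03
```

View pics/over.png

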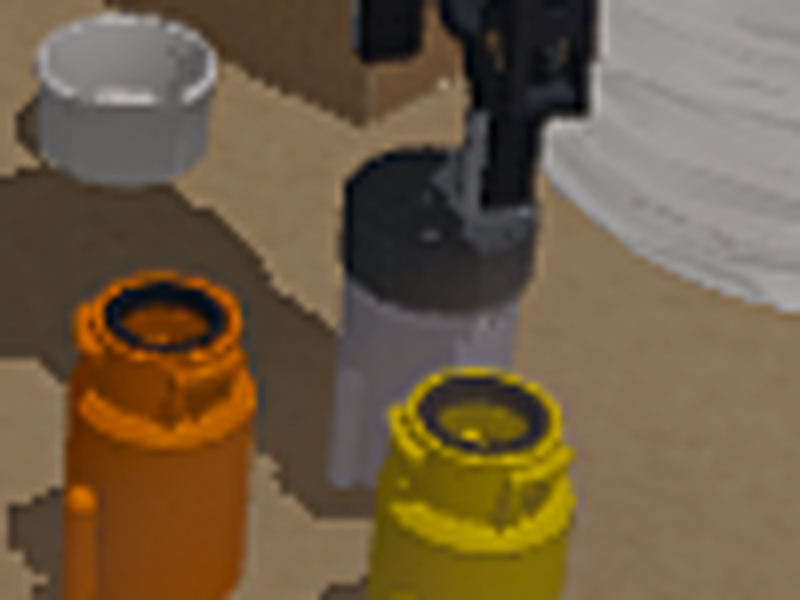

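The open fingers are just above the cap, around crop (510,180), with nothing in the way. I'll descend and grip.

Call:
carry_out --moves '[{"tx":0,"ty":0,"tz":1,"roll":0},{"tx":0,"ty":0,"tz":2,"roll":0},{"tx":0,"ty":0,"tz":3,"roll":0},{"tx":0,"ty":0,"tz":4,"roll":0},{"tx":0,"ty":0,"tz":4.6,"roll":0},{"tx":0,"ty":0,"tz":4.6,"roll":0},{"tx":0,"ty":0,"tz":4.6,"roll":0},{"tx":0,"ty":0,"tz":4.6,"roll":0},{"tx":0,"ty":0,"tz":4.6,"roll":0},{"tx":0,"ty":0,"tz":4.6,"roll":0}]'

```text
time: 3.15
ee_pos: [549.4, -186.5, 239.0]
orientation: [180.0, 0.0, 151.0]
force: [0.9, 0.2, -0.4]
finger_gap: 85.4
grip_force: 0.0
```

Call:
carry_out --moves '[{"tx":0,"ty":0,"tz":0,"roll":0},{"tx":0,"ty":0,"tz":0,"roll":0},{"tx":0,"ty":0,"tz":0,"roll":0},{"tx":0,"ty":0,"tz":0,"roll":0},{"tx":0,"ty":0,"tz":0,"roll":0},{"tx":0,"ty":0,"tz":0,"roll":0},{"tx":0,"ty":0,"tz":0,"roll":0},{"tx":0,"ty":0,"tz":0,"roll":0},{"tx":0,"ty":0,"tz":0,"roll":0},{"tx":0,"ty":0,"tz":0,"roll":0}]' --hand -1 --grip_force 80

```text
time: 4.15
ee_pos: [549.4, -186.7, 239.3]
orientation: [-180.0, 0.1, 151.0]
force: [-1.7, -1.1, 5.9]
finger_gap: 58.5
grip_force: 84.4
```

Call:
carry_out --moves '[{"tx":0,"ty":0,"tz":-0.5,"roll":0},{"tx":0,"ty":0,"tz":-1.5,"roll":0},{"tx":0,"ty":0,"tz":-3,"roll":0},{"tx":0,"ty":0,"tz":-5,"roll":0},{"tx":0,"ty":0,"tz":-7,"roll":0},{"tx":0,"ty":0,"tz":-9,"roll":0},{"tx":0,"ty":0,"tz":-11,"roll":0},{"tx":0,"ty":0,"tz":-12,"roll":0},{"tx":0,"ty":0,"tz":-12,"roll":0},{"tx":0,"ty":0,"tz":-12,"roll":0}]'

```text
time: 5.15
ee_pos: [549.3, -186.4, 358.1]
orientation: [-180.0, -0.0, 151.0]
force: [-1.3, -0.3, -3.4]
finger_gap: 58.7
grip_force: 86.3
```

```bash
python3 - <<'E'
from h import *
s=bot.observe()
delta([463,227,360],151+-22.5+7)
p,d,K,R,t=grab("scene"); np.savez("/tmp/lift.npz",p=p,d=d)
X=np.array([s["ee_pos"][0],s["ee_pos"][1],160]);c=K@(R@X+t);u,v=(c[:2]/c[2]).astype(int);print(u,v,s["finger_gap"],s["force"])
x,y=u-40,v-25
cv2.imwrite("pics/lift.png",cv2.resize(p[y:y+60,x:x+80,::-1],(800,600),interpolation=cv2.INTER_CUBIC));print(x,y)
E
```

```text
t 5.15 pos [ 549.3 -186.4  358.1] ori [-1.80e+02 -4.00e-02  1.51e+02] cm [27.59 31.97 -0.17] roll 15.5
305 193 58.73619247278716 [-1.28629333 -0.26669103 -3.43196425]
265 168
```

View pics/lift.png

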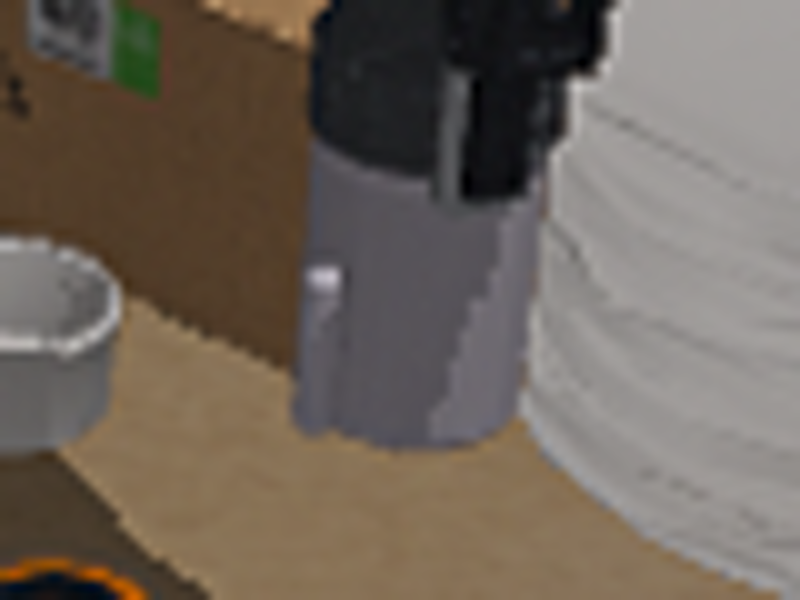

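The jar hangs straight from the gripper, with its spine at crop (320,350). To read its turn precisely I'll rotate the spine to face the scene camera.

Call:
carry_out --moves '[{"tx":0,"ty":0,"tz":0,"roll":-5},{"tx":0,"ty":0,"tz":0,"roll":-12},{"tx":0,"ty":0,"tz":0,"roll":-20},{"tx":0,"ty":0,"tz":0,"roll":-28},{"tx":0,"ty":0,"tz":0,"roll":-36},{"tx":0,"ty":0,"tz":0,"roll":-42},{"tx":0,"ty":0,"tz":0,"roll":-46},{"tx":0,"ty":0,"tz":0,"roll":-46},{"tx":0,"ty":0,"tz":0,"roll":-46},{"tx":0,"ty":0,"tz":0,"roll":-46}]'

```text
time: 6.2
ee_pos: [549.4, -186.5, 358.2]
orientation: [180.0, -0.0, -163.1]
force: [-0.3, -0.4, -3.1]
finger_gap: 58.5
grip_force: 86.3
```

```bash
python3 - <<'E'
from h import *
s=bot.observe();print(s["orientation"],s["ee_pos"])
p,d,K,R,t=grab("scene"); np.savez("/tmp/rot.npz",p=p,d=d)
x,y=265,168
cv2.imwrite("pics/rot.png",cv2.resize(p[y:y+60,x:x+80,::-1],(800,600),interpolation=cv2.INTER_CUBIC))
for v in range(196,212): print(v,p[v,292:322].mean(-1).astype(int))
E
```

```text
[ 1.79971940e+02 -2.94949902e-02 -1.63098486e+02] [ 549.38713239 -186.46766994  358.24566625]
196 [ 64  63  64  77  79  82  82  84  87  85  93  95  96 101 113 108 102 105
 109 108 109 110 110 106  82  75  95 149 142 140]
197 [ 62  63  65  78  80  81  82  84  87  88  93  94  97 131 173 157 113 103
 109 108 109 110 110 110 107  75 108 147 146 143]
198 [ 63  61  64  79  79  82  84  83  84  89  94  94  94 137 163 169 144 102
 109 108 108 110 109 109 101  85 144 142 148 144]
199 [ 61  63  66  78  79  82  82  83  88  90  93  95  82 102 131 137 132 103
 107 108 109 110 109 105  71  90 158 138 142 145]
200 [ 62  63  66  79  80  82  82  83  88  92  94  94  79  87 101 107 106 106
 109 108 108 109 110 106  72  94 170 138 141 140]
201 [ 62  62  67  79  80  82  83  85  88  91  93  84  79  89 108 114 108 108
 108 108 109 109 110 106  72  90 160 151 139 141]
202 [ 59  62  67  79  81  83  82  85  89  91  93  84  81  95 109 115 109 108
 109 108 109 108 108 106  72  90 162 154 140 141]
203 [ 56  59  69  79  80  83  83  87  88  91  93  85  82  96 110 115 104 108
 109 108 110 109 108 105  71  90 161 150
[... 325 characters left out ...]
111 115 101 109
 107 108 110 107 107 102  75 107 140 151 155 150]
207 [111 113 113  80  79  82  83  87  90  86  84  80  86 103 112 116 102 109
 108 109 108 108 107 102  97 147 133 141 147 142]
208 [115 114 114 105  84  80  85  88  89  86  85  81  87 106 113 116 106 107
 108 109 109 107 106 107 126 158 142 136 140 146]
209 [115 116 117 116 101  80  84  86  85  85  84  82  88 105 114 115 106 108
 108 110 110 107 107 108 106 151 153 143 138 138]
210 [114 113 113 115 115 105  87  85  85  84  84  78  90 106 113 110 107 110
 110 110 106 104 104  91 106 114 155 152 145 133]
211 [114 113 112 112 111 113 115 105  88  83  84  81  91 109 115 109 106 113
 112 108  89  96 111 109 109 115 138 157 153 145]
```

View pics/rot.png

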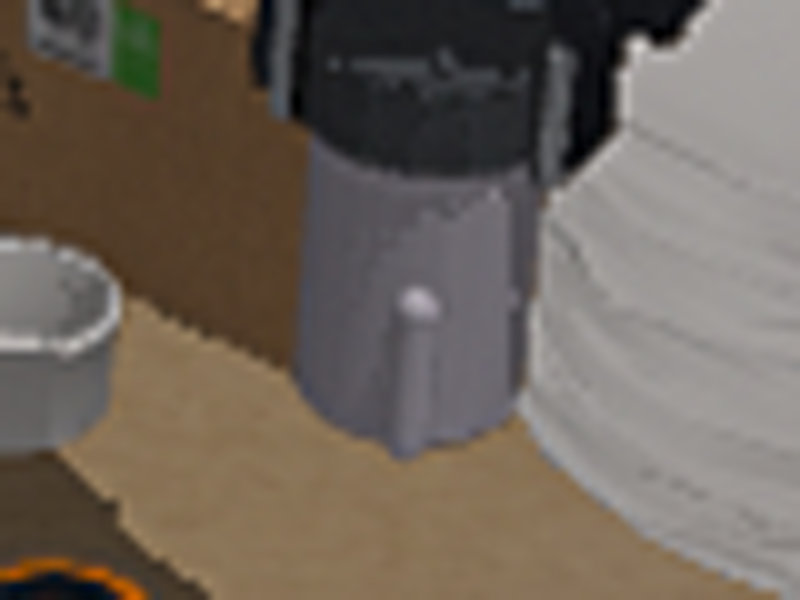

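The spine now faces the camera (crop 410,380) at ψ = -163.1°. That puts the jar frame at gripper yaw − 160.3°, so the holder at −22.5° needs ψ ≈ 137.8°.

```bash
python3 - <<'E'
from h import *
delta([463,227,358.7],137.8,None,[180,0,-163.1])
K,R,t=[np.array(imaging.camera_info("scene")[k]) for k in("intrinsics","R","t")]
for z in (120,140,160):
    c=K@(R@np.array([549.4,-186.5,z])+t);print(c[:2]/c[2],c[2])
E
```

```text
t 6.25 pos [ 549.4 -186.5  358.4] ori [ 1.7998e+02 -2.0000e-02 -1.6308e+02] cm [-3.750e+00  4.207e+01 -3.000e-02] roll 59.1
[304.52538544 207.4951495 ] 926.1431878388256
[305.26139069 200.47351091] 916.1798933360556
[306.01357979 193.29747512] 906.2165988332855
```

Call:
carry_out --moves '[{"tx":-0.1,"ty":1.5,"tz":0,"roll":3},{"tx":-0.4,"ty":4.5,"tz":0,"roll":8},{"tx":-0.7,"ty":8.5,"tz":0,"roll":14},{"tx":-1.1,"ty":12.5,"tz":0,"roll":20},{"tx":-1.5,"ty":16.5,"tz":0,"roll":26},{"tx":-1.8,"ty":20.5,"tz":0,"roll":32},{"tx":-2.2,"ty":24.5,"tz":0,"roll":38},{"tx":-2.5,"ty":28.5,"tz":0,"roll":44},{"tx":-2.9,"ty":32.5,"tz":0,"roll":50},{"tx":-3.2,"ty":36,"tz":0,"roll":55}]'

```text
time: 7.25
ee_pos: [474.0, 168.9, 358.9]
orientation: [180.0, 0.0, 141.7]
force: [0.8, -0.3, -4.1]
finger_gap: 58.7
grip_force: 86.5
```

```bash
python3 -c "
from h import *
delta([463,227,290],137.8)"
```

```text
t 7.25 pos [474.  168.9 358.9] ori [1.7997e+02 1.0000e-02 1.4173e+02] cm [4.47 3.87 6.89] roll 3.93
```

Call:
carry_out --moves '[{"tx":1.5,"ty":1.3,"tz":0,"roll":2},{"tx":3,"ty":2.6,"tz":0.5,"roll":4},{"tx":4,"ty":3.5,"tz":1.5,"roll":4},{"tx":4.4,"ty":3.8,"tz":3,"roll":4},{"tx":4.4,"ty":3.8,"tz":4.5,"roll":4},{"tx":4.4,"ty":3.8,"tz":5.7,"roll":4},{"tx":4.4,"ty":3.8,"tz":6.2,"roll":4},{"tx":4.4,"ty":3.8,"tz":6.2,"roll":4},{"tx":4.4,"ty":3.8,"tz":6.2,"roll":4},{"tx":4.4,"ty":3.8,"tz":6.2,"roll":4}]'

```text
time: 8.25
ee_pos: [463.7, 224.1, 297.3]
orientation: [179.9, 0.0, 138.0]
force: [0.2, 0.3, -3.4]
finger_gap: 58.4
grip_force: 86.6
```

```bash
python3 - <<'E'
from h import *
s=bot.observe();delta([463,227,290],137.8)
p,d,K,R,t=grab("scene"); C=cloud(d,K,R,t)
tc=s["ee_pos"];pr=lambda X:(lambda c:c[:2]/c[2])(K@(R@np.array(X)+t))
print("TCP axis at z 60,100",pr([tc[0],tc[1],60]),pr([tc[0],tc[1],100]),"holder z34, z6",pr([463,227,34]),pr([463,227,6]))
u,v=pr([tc[0],tc[1],80]).astype(int)
x,y=u-40,v-25;print(x,y)
cv2.imwrite("pics/hov.png",cv2.resize(p[y:y+60,x:x+80,::-1],(800,600),interpolation=cv2.INTER_CUBIC))
E
```

```text
t 8.25 pos [463.7 224.1 297.3] ori [1.7995e+02 3.0000e-02 1.3798e+02] cm [0.25 0.17 0.73] roll 0.18
TCP axis at z 60,100 [181.11957274 180.71558858] [180.14710343 168.98060093] holder z34, z6 [181.00369116 187.86489121] [181.6582066 195.6628778]
140 149
```

View pics/hov.png

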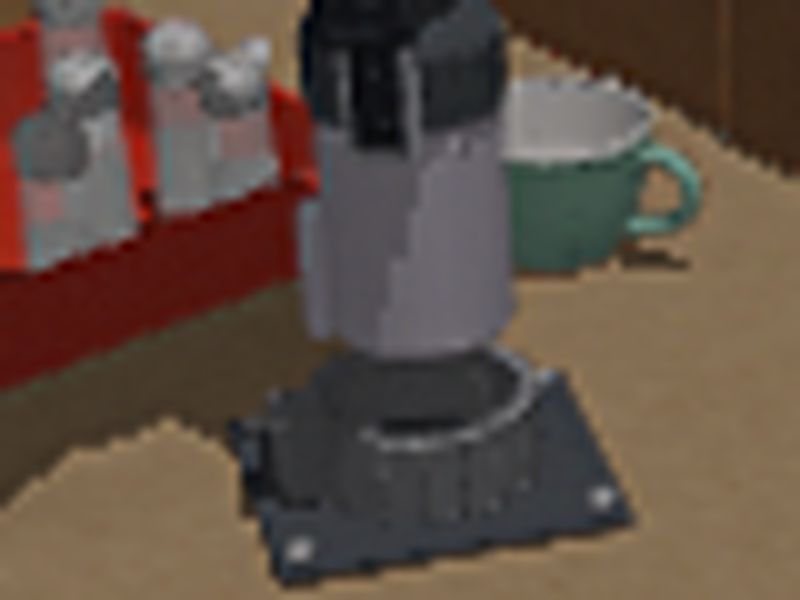

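The hover looks right: the body centre is near crop (415,300), and the spine at (318,270) points towards the notch. I'll apply the small correction and lower gently.

Call:
carry_out --moves '[{"tx":0.13,"ty":0.1,"tz":0,"roll":0},{"tx":0.25,"ty":0.17,"tz":0.3,"roll":0},{"tx":0.25,"ty":0.17,"tz":0.8,"roll":0},{"tx":0.25,"ty":0.17,"tz":1.3,"roll":0},{"tx":0.25,"ty":0.17,"tz":1.7,"roll":0},{"tx":0.25,"ty":0.17,"tz":2.1,"roll":0},{"tx":0.25,"ty":0.17,"tz":2.4,"roll":0},{"tx":0.25,"ty":0.17,"tz":2.6,"roll":0},{"tx":0.25,"ty":0.17,"tz":2.8,"roll":0},{"tx":0.25,"ty":0.17,"tz":2.8,"roll":0}]'

```text
time: 9.3
ee_pos: [462.9, 227.3, 268.6]
orientation: [180.0, -0.0, 138.0]
force: [1.8, 1.6, -4.2]
finger_gap: 58.4
grip_force: 86.6
```

Call:
carry_out --moves '[{"tx":0,"ty":0,"tz":0.3,"roll":0},{"tx":0,"ty":0,"tz":0.6,"roll":0},{"tx":0,"ty":0,"tz":0.9,"roll":0},{"tx":0,"ty":0,"tz":1.2,"roll":0},{"tx":0,"ty":0,"tz":1.5,"roll":0},{"tx":0,"ty":0,"tz":1.7,"roll":0},{"tx":0,"ty":0,"tz":1.9,"roll":0},{"tx":0,"ty":0,"tz":2.0,"roll":0},{"tx":0,"ty":0,"tz":2.1,"roll":0},{"tx":0,"ty":0,"tz":2.1,"roll":0}]'

```text
time: 10.3
ee_pos: [462.7, 227.2, 247.6]
orientation: [180.0, -0.0, 138.0]
force: [1.2, 3.9, -0.9]
finger_gap: 58.6
grip_force: 86.8
```

Call:
carry_out --moves '[{"tx":0,"ty":0,"tz":0.05,"roll":0},{"tx":0,"ty":0,"tz":0.1,"roll":0},{"tx":0,"ty":0,"tz":0.15,"roll":0},{"tx":0,"ty":0,"tz":0.2,"roll":0},{"tx":0,"ty":0,"tz":0.25,"roll":0},{"tx":0,"ty":0,"tz":0.3,"roll":0},{"tx":0,"ty":0,"tz":0.3,"roll":0},{"tx":0,"ty":0,"tz":0.3,"roll":0},{"tx":0,"ty":0,"tz":0.3,"roll":0},{"tx":0,"ty":0,"tz":0.3,"roll":0}]'

```text
time: 11.3
ee_pos: [462.6, 227.1, 245.0]
orientation: [180.0, 0.0, 138.0]
force: [0.1, 2.8, 5.4]
finger_gap: 58.4
grip_force: 87.8
```

```bash
python3 - <<'E'
from h import *
s=bot.observe();print(s["force"],s["torque"],s["ee_pos"],s["orientation"],s["joints"])
p,d,K,R,t=grab("scene");x,y=140,155
cv2.imwrite("pics/home.png",cv2.resize(p[y:y+60,x:x+80,::-1],(800,600),interpolation=cv2.INTER_CUBIC))
E
```

```text
[0.11268703 2.75215952 5.43793756] [ 0.89050514 -0.13033869 -0.02073425] [462.64614165 227.12842306 245.04301324] [1.79992009e+02 9.91839399e-03 1.38008357e+02] [ 1.68139952e+01  1.72688881e+01 -1.99772695e+01  5.27418695e+01
 -4.34536784e-03  5.88056372e+01]
```

View pics/home.png

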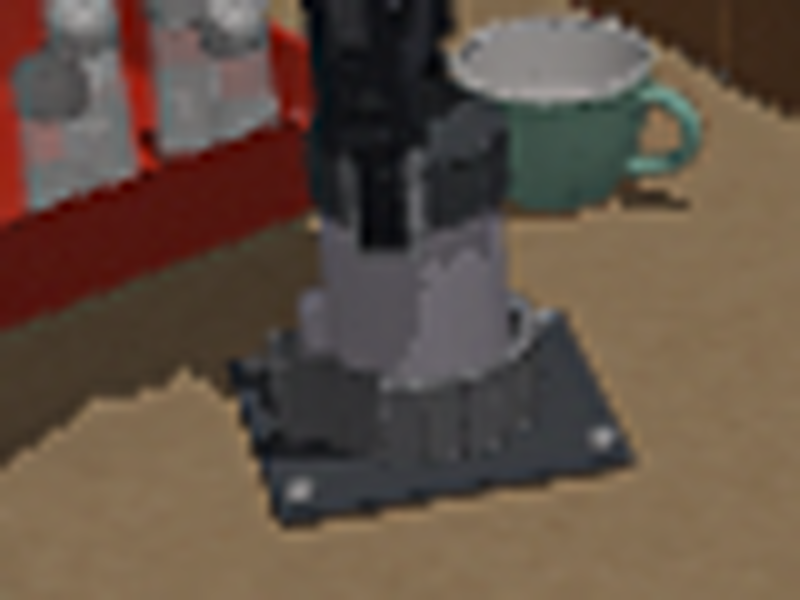

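The canister is home: the TCP is 6 mm above its table height, there is light contact, and the spine sits in the notch at crop (312,315). Now I'll unscrew, which is negative roll.

Call:
carry_out --moves '[{"tx":0,"ty":0,"tz":0,"roll":0},{"tx":0,"ty":0,"tz":0,"roll":0},{"tx":0,"ty":0,"tz":0,"roll":-2},{"tx":0,"ty":0,"tz":0,"roll":-6},{"tx":0,"ty":0,"tz":0,"roll":-11},{"tx":0,"ty":0,"tz":0,"roll":-16},{"tx":0,"ty":0,"tz":0,"roll":-21},{"tx":0,"ty":0,"tz":0,"roll":-26},{"tx":0,"ty":0,"tz":0,"roll":-30},{"tx":0,"ty":0,"tz":0,"roll":-30}]' --grip_force 110

```text
time: 12.35
ee_pos: [462.3, 226.9, 245.0]
orientation: [-180.0, -0.0, 168.1]
force: [-1.9, 3.3, 7.5]
finger_gap: 57.9
grip_force: 115.7
```

```bash
python3 -c "
from h import *
s=bot.observe();print(s['force'],s['torque'],s['ee_pos'],s['orientation'])"
```

```text
[-1.91538746  3.30644274  7.52375824] [0.56539365 0.40494102 0.0156859 ] [462.29698997 226.92897587 245.00215878] [-1.79956159e+02 -2.97070213e-02  1.68144751e+02]
```

Call:
carry_out --moves '[{"tx":0,"ty":0,"tz":0,"roll":-3},{"tx":0,"ty":0,"tz":0,"roll":-8},{"tx":0,"ty":0,"tz":0,"roll":-14},{"tx":0,"ty":0,"tz":0,"roll":-20},{"tx":0,"ty":0,"tz":0,"roll":-26},{"tx":0,"ty":0,"tz":0,"roll":-32},{"tx":0,"ty":0,"tz":0,"roll":-38},{"tx":0,"ty":0,"tz":0,"roll":-43},{"tx":0,"ty":0,"tz":0,"roll":-47},{"tx":0,"ty":0,"tz":0,"roll":-48}]'

```text
time: 13.35
ee_pos: [462.3, 226.7, 245.2]
orientation: [-180.0, -0.1, -143.9]
force: [-2.1, -0.5, 9.8]
finger_gap: 57.8
grip_force: 115.9
```

```bash
python3 - <<'E'
from h import *
s=bot.observe();print(s['force'],s['torque'],s['ee_pos'],s['orientation'])
p,d,K,R,t=grab("scene");x,y=140,155
cv2.imwrite("pics/unscr.png",cv2.resize(p[y:y+60,x:x+80,::-1],(800,600),interpolation=cv2.INTER_CUBIC))
E
```

```text
[-2.11020417 -0.46683522  9.77662606] [ 0.18958295  0.48455932 -0.07223925] [462.29911176 226.74342825 245.16646814] [-1.79953865e+02 -6.29628067e-02 -1.43863867e+02]
```

View pics/unscr.png

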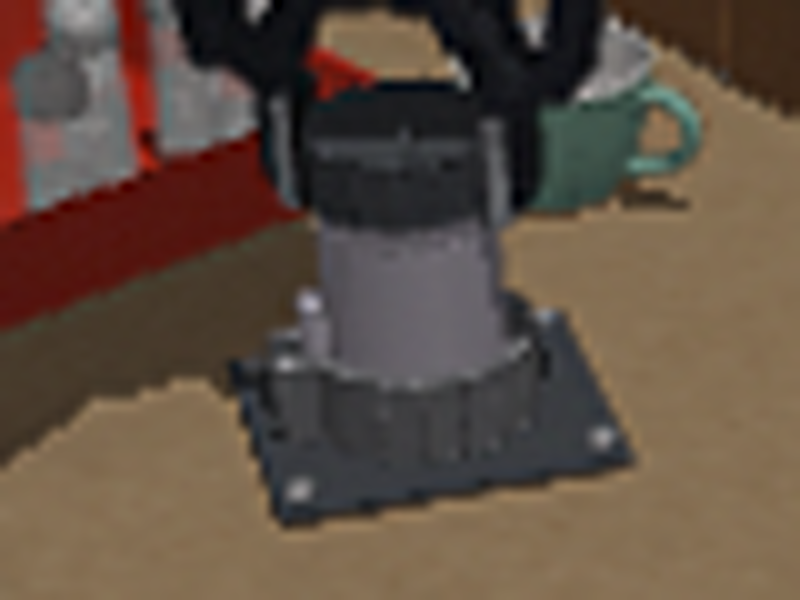

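The ridge now faces the camera at crop (405,130), so the cap is turned about 78–80° from the jar. The spine is still in the notch. I'll lift a little and check the load.

Call:
carry_out --moves '[{"tx":0,"ty":0,"tz":-0.1,"roll":0},{"tx":0,"ty":0,"tz":-0.2,"roll":0},{"tx":0,"ty":0,"tz":-0.3,"roll":0},{"tx":0,"ty":0,"tz":-0.4,"roll":0},{"tx":0,"ty":0,"tz":-0.5,"roll":0},{"tx":0,"ty":0,"tz":-0.6,"roll":0},{"tx":0,"ty":0,"tz":-0.7,"roll":0},{"tx":0,"ty":0,"tz":-0.8,"roll":0},{"tx":0,"ty":0,"tz":-0.8,"roll":0},{"tx":0,"ty":0,"tz":-0.8,"roll":0}]'

```text
time: 14.4
ee_pos: [462.7, 227.1, 252.7]
orientation: [-180.0, -0.0, -144.0]
force: [-0.4, -0.7, -0.9]
finger_gap: 58.0
grip_force: 117.2
```

Call:
carry_out --moves '[{"tx":0,"ty":0,"tz":-0.3,"roll":0},{"tx":0,"ty":0,"tz":-0.7,"roll":0},{"tx":0,"ty":0,"tz":-1.2,"roll":0},{"tx":0,"ty":0,"tz":-1.7,"roll":0},{"tx":0,"ty":0,"tz":-2.2,"roll":0},{"tx":0,"ty":0,"tz":-2.6,"roll":0},{"tx":0,"ty":0,"tz":-3.0,"roll":0},{"tx":0,"ty":0,"tz":-3.2,"roll":0},{"tx":0,"ty":0,"tz":-3.2,"roll":0},{"tx":0,"ty":0,"tz":-3.2,"roll":0}]'

```text
time: 15.4
ee_pos: [462.7, 227.1, 284.6]
orientation: [180.0, -0.0, -144.0]
force: [0.2, -0.5, -0.3]
finger_gap: 58.1
grip_force: 117.3
```

```bash
python3 - <<'E'
from h import *
s=bot.observe();print(s['force'],s['ee_pos'],s['orientation'])
p,d,K,R,t=grab("scene");x,y=140,150
cv2.imwrite("pics/end.png",cv2.resize(p[y:y+60,x:x+80,::-1],(800,600),interpolation=cv2.INTER_CUBIC))
E
```

```text
[ 0.15936974 -0.48082519 -0.34688101] [462.72126628 227.11498929 284.58227101] [ 1.79997665e+02 -8.04653871e-03 -1.44002224e+02]
```

View pics/end.png

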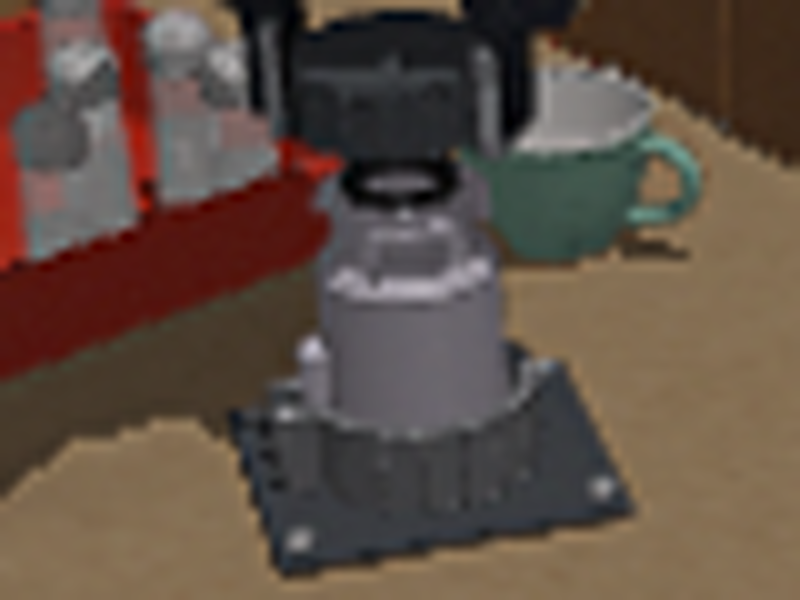

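The cap is held level above the open mouth (crop 400,180), and the canister is home in the holder.

```bash
python3 -c "
from h import *
print(bot.hand_in())"
```

```text
the job is handed in; nothing more can be done
None
```

I handed the job in at about 15 s: the canister is home in the holder with its spine in the notch, and the cap is unscrewed and held level about 2 cm above the open mouth; the hand-in returned no verdict.

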